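# Dry-fit three blocks in the glue-up frame and wedge them tight

## Robot

A 6-joint arm with a two-finger parallel gripper is mounted at the origin on a cart in front of the work surface, level with it; the furniture and walls round the work are solid. World frame = base frame: x ahead of the robot, y to its left, z up, the work surface at z = 0. Lengths are in m, angles in rad, forces in N, time in s.
With the tool pointing down it reaches from about 0.4 to 0.825 m from the base axis. Payload 7 kg.
Tool frame: the origin (TCP) lies at the very end of the fingers, on their centre line; the grasp point (between the pads) lies 19 mm behind it; z points along the fingers, y is the line along which they close (so a half turn about z gives the same grasp; the last joint's range is limited). The gripper opens to 88 mm and grips with 3 to 60 N. Pads are 19 mm wide; open, the fingers measure 130 mm over their backs; the gripper's body (78 mm by 193 mm) begins 47 mm behind the grasp point.
Start: joints at [1.613, 0.359, 0.012, 0, -1.224, -0.288], TCP at [0.164, 0.655, 0.227] pointing down, gripper open.
Joint ranges: [-3.07, 3.07], [-1.43, 2.12], [-1.02, 1.25], [-3.03, 1.67], [-3.05, -0], [-3.03, 3.03]. Speed limits (rad/s): [2.39, 2.39, 3.01, 3.14, 3.14, 3.14].

## Interface

Orientations are given as [roll, pitch, yaw] about the fixed x, y, z axes, in that order (R = Rz(yaw) Ry(pitch) Rx(roll)).
In Python, from station import arm, grab_frame gives the robot as it stands.
- The arm moves only by the tool jog_arm, never from a script. Its argument "deltas" is a list that holds one entry, the list of rows, each a list of 4 numbers: the shift along the tool's x, y, z in units of 60 mm (1.0 is 60 mm), then the turn about the tool's z in units of 5 degrees (1.0 is 5 degrees). A call has 1 to 8 rows; each row is the pose to reach, as a shift and turn from the pose commanded when the call began, along the tool's axes at that moment; what a row does not reach only later rows make up. A row lasts 1/8 s, in which the tool goes at most 62.5 mm and 10.7 degrees, less where a joint would pass 70% of its speed; a pose out of reach is approached as far as the arm can. A call with a gripper value outside its range is refused whole. "grip" is the finger opening in mm, from 0 to 87.6, set as the call begins (left out, the last holds). The fingers move at their own pace and stop on an object; "squeeze" is the grip in N (left out, the last holds). Time passes only in rows, so rows that repeat a pose let the fingers close. It gives the time, the measured TCP pose, the force, the opening and the grip force at its end, in the units of the state.
- arm.get_state(): the state, without advancing time (a new reading comes with each control period).
- grab_frame(name): name is "scene" or "side" or "wrist"; returns a dict with "img" (480x640x3 uint8, red, green, blue), "vfov" (degrees; the focal length in pixels is half the picture's height over the tangent of half this angle, whatever the lens; pixels are square), "cx", "cy" (the principal point, pixels), "dist_coeffs" ([k1, k2, p1, p2, k3] as OpenCV has them; the pictures are not rectified), "xyz" and "rotation" of the camera in the world. Camera axes: x right, y down, z forward; pixel columns grow to the right and rows downward; lengths in m; the calibration is good to about 2 mm. A picture is of the moment at which its call begins. There is no depth.
- arm.job_done(): hands the job in; it is judged then, once.
The state is a dict: "t": time; "q": joint angles; "qd": joint speeds; "joint_efforts": joint torques, N m; "eef_pos": TCP position; "ee_rot": TCP orientation; "force": force on the tool from outside, world axes, zero at the start; "moment": the same for the moment, N m; "width": finger opening in m; "gripper_force": force on a finger pad.
Only numpy, scipy, OpenCV 4.12 (cv2) and the standard library are available. Lean on these libraries where they do the work, as an engineer would, in place of code of your own. Each camera call takes 0.05 s, during which the arm holds its last target. There are 200 camera calls.

## Task

Set the three pine blocks up for gluing: nudge them into the frame on the bench as one closed row, side by side, first block against the left-hand batten and the inner ends of all three square against the far batten. Then slide the wooden wedge, thin end first, into the space left between the row and the tapered right-hand cleat, straight side to the blocks, until it is snug, and let go. Leave the square, pencil and tape roll alone.

Things in the scene. Friction and masses are not known exactly. Their poses are not given: they have to be found in the camera images.
- frame: Wooden glue-up frame: three 30 mm high battens fixed to the bench in a U open to the robot. Origin on the bench at the inside corner of far and left-hand batten; x away from the robot, y left, z up. Far batten: inner face x = 0, 40 mm thick, y = +36 to -285 mm. Left-hand batten: inner face y = 0, 36 mm thick, x = 0 to -140 mm, bevelled 8 mm at the mouth. The tapered cleat closes the right.
- row (a point): Place of the closed row: point on the bench under its centre, at frame x = -70, y = -96 mm, axes as the frame's. The row fills frame x = 0 to -140 mm, y = 0 to -192 mm; the block centres belong at frame x = -70 mm, y = -32, -96 and -160 mm.
- cleat (a point): Right-hand cleat of the frame: the point where its inner face meets the far batten, on the bench, frame x = 0, y = -233.9 mm. The cleat reaches to frame x = -85 mm, outer side y = -279 mm, 30 mm high. Its inner face tapers 1 in 12 to y = -240.2 mm at x = -75 mm, then a 10 mm bevel: the space beside the row widens toward the robot.
- block_a: One of three identical pine blocks, 64 x 140 x 38 mm (x, y, z), about 0.16 kg; it starts as the left-hand one of the three, lying flat in the mouth of the frame, its long y axis roughly along the frame's x axis. Origin at the centre of its underside; z up.
- block_b: One of three identical pine blocks, 64 x 140 x 38 mm (x, y, z), about 0.16 kg; it starts as the middle one of the three, lying flat in the mouth of the frame, its long y axis roughly along the frame's x axis. Origin at the centre of its underside; z up.
- block_c: One of three identical pine blocks, 64 x 140 x 38 mm (x, y, z), about 0.16 kg; it starts as the right-hand one of the three, lying flat in the mouth of the frame, its long y axis roughly along the frame's x axis. Origin at the centre of its underside; z up.
- wedge: Loose wooden wedge lying flat right of the frame, 165 mm long, 34 mm high, about 0.16 kg. Origin on the underside at mid-length; x to the thin end (x = +82.5 mm; thick end -82.5 mm), z up. Straight side at y = +25 mm; the other side tapers 1 in 12 like the cleat, from y = -19 mm (thin end, 44 mm wide) to y = -32.75 mm (thick end, 57.75 mm wide).
- wedge_tip (a point): Middle of the wedge's thin end on the underside (wedge x = +82.5, y = +3 mm). Snug beside a closed row it is 25 mm short of the far batten: wedge origin at frame x = -107.5, y = -217 mm, axes parallel to the frame's, thick end 50 mm past the blocks. Each 1 mm of slack in the row lets it 12 mm deeper. Friction holds it once it is pressed in.
- masking_tape: Roll of grey tape lying flat, 106 mm across, 48 mm high, left of the frame; leave alone. Origin at the centre of its underside.
- square: Combination square (steel rule in a dark cast head), 290 mm long, lying at the left; leave alone. Origin on the underside near its middle.
- pencil: Flat red carpenter's pencil, 169 mm, lying at the left, in front of the tape; leave alone. Origin on the underside near its middle.
There are look-alikes about, which are no part of the job. What is shaped like the block_c but turquoise is not meant.

How it is judged:
At the end, for the whole second after the job is handed in: Three blocks flat, still, in a closed row: each within 3.5 mm in x and y of a place in the frame, 0.03 rad of square, any order. Wedge flat, still, thin end to the far batten: within 4 mm sideways and 0.035 rad of parallel, origin at frame x -127 to -90 mm (snug: -107.5) (x of block_a in the frame of frame between -0.0735 and -0.0665 m and z of each of block_a, block_b, block_c, wedge in the frame of frame below 0.004 m and angle between each of block_a, block_b, block_c, wedge's own z axis and vertical below 0.05 rad and angle between the y axis of each of block_a, block_b, block_c and the x axis of frame, either way round below 0.03 rad and (y of block_a in the frame of frame between -0.0355 and -0.0285 m or y of block_a in the frame of frame between -0.0995 and -0.0925 m or y of block_a in the frame of frame between -0.1635 and -0.1565 m) and linear speed of each of block_a, block_b, block_c, wedge below 0.01 m/s and x of block_b in the frame of frame between -0.0735 and -0.0665 m and (y of block_b in the frame of frame between -0.0355 and -0.0285 m or y of block_b in the frame of frame between -0.0995 and -0.0925 m or y of block_b in the frame of frame between -0.1635 and -0.1565 m) and x of block_c in the frame of frame between -0.0735 and -0.0665 m and (y of block_c in the frame of frame between -0.0355 and -0.0285 m or y of block_c in the frame of frame between -0.0995 and -0.0925 m or y of block_c in the frame of frame between -0.1635 and -0.1565 m) and x of wedge_tip in the frame of frame above -0.06 m and x of wedge in the frame of frame between -0.127 and -0.09 m and y of wedge in the frame of frame between -0.221 and -0.213 m and angle between the x axis of wedge and the x axis of frame, either way round below 0.035 rad); the robot touches nothing.
It fails at once if the masking tape is shoved more than 20 mm (distance of masking_tape from where it was at the start of the episode above 0.02 m).
It fails at once if the combination square is shoved more than 20 mm (distance of square from where it was at the start of the episode above 0.02 m).
It fails at once if the pencil is shoved more than 20 mm (distance of pencil from where it was at the start of the episode above 0.02 m).
It also fails if it takes over 72 s, if anything falls off the work surface, if the arm or the gripper's body presses on something with over 40 N, if the wrist force passes 120 N, or if a joint passes its speed limit or range.

## Working session

There is one attempt and no reset: what is moved stays moved. The work goes in short steps, Python scripts to look and compute and a tool call to move; the robot and the scene stay as the last step left them, time stands still between calls to the robot, and variables do not carry over. Pictures are saved under pics/ and viewed, at most 10 in all, crops included, and the job is handed in when it is done.

Besides the shell and the picture viewer there is one more tool, called after "Call:" as name(argument=value, ...) on one line, values as JSON. jog_arm: Moves the arm, as the interface text tells. Its arguments: {"type":"object","properties":{"deltas":{"type":"array"},"grip":{"type":"number"},"squeeze":{"type":"number"}},"required":["deltas"]}

```bash
ls; mkdir -p pics; cat > h.py <<'E'
import numpy as np, cv2
from station import arm, grab_frame
def K(f):
    F=240/np.tan(np.radians(f["vfov"])/2)
    return np.array([[F,0,f["cx"]],[0,F,f["cy"]],[0,0,1]])
def ray(f,uv,z):
    p=cv2.undistortPoints(np.array(uv,float).reshape(-1,1,2),K(f),np.array(f["dist_coeffs"],float)).reshape(-1,2)
    d=np.c_[p,np.ones(len(p))]@np.array(f["rotation"]).T
    o=np.array(f["xyz"]); s=(z-o[2])/d[:,2]
    return o+s[:,None]*d
def proj(f,X):
    R=np.array(f["rotation"]);Xc=(np.array(X,float).reshape(-1,3)-f["xyz"])@R
    return cv2.projectPoints(Xc,np.zeros(3),np.zeros(3),K(f),np.array(f["dist_coeffs"],float))[0].reshape(-1,2)
def save(f,n): cv2.imwrite("pics/"+n,f["img"][:,:,::-1])
E
python3 - <<'E'
from h import *
import pickle
for n in ["scene","side"]:
    f=grab_frame(n); save(f,n+"0.png"); pickle.dump(f,open(n+"0.pkl","wb")); print(n,f["vfov"],f["cx"],f["cy"],f["dist_coeffs"],f["xyz"],np.round(f["rotation"],3).tolist())
s=arm.get_state(); print(s)
E
```

```text
pics
scene 57.6255504524191 323.8185378361134 234.51625673232508 [-0.05855532  0.          0.          0.          0.        ] [ 0.05882943 -0.78584108  0.51663338] [-2.062, -0.024, -0.607]
side 44.37298123975743 314.97640048911904 237.65094017513815 [0.01960804 0.         0.         0.         0.        ] [0.64046841 1.42131271 1.12909546] [-2.21, 0.018, 3.069]
{'t': 0.1, 'q': array([ 1.61312047e+00,  3.59337608e-01,  1.11587652e-02, -2.93182650e-04,
       -1.22412643e+00, -2.88099659e-01]), 'qd': array([ 0.00060095, -0.00172929,  0.00265626,  0.00331654, -0.00064313,
       -0.00018956]), 'joint_efforts': array([-1.16607400e-03, -5.84166813e+01,  2.93748307e+01,  7.01554969e+00,
        1.01619173e-02, -5.36601419e-05]), 'eef_pos': array([0.16415921, 0.65427929, 0.22570831]), 'ee_rot': array([ 3.14006759e+00, -1.64508374e-04, -2.45875208e-01]), 'force': array([-1.19086408, -0.19460357, -0.47524841]), 'moment': array([ 0.00786511, -0.05468829, -0.00760307]), 'gripper_force': 0.0, 'width': 0.08789121454059053}
```

View pics/scene0.png

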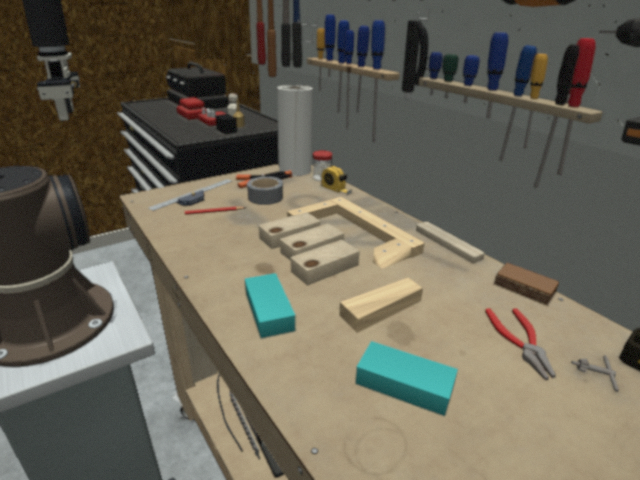

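View pics/side0.png

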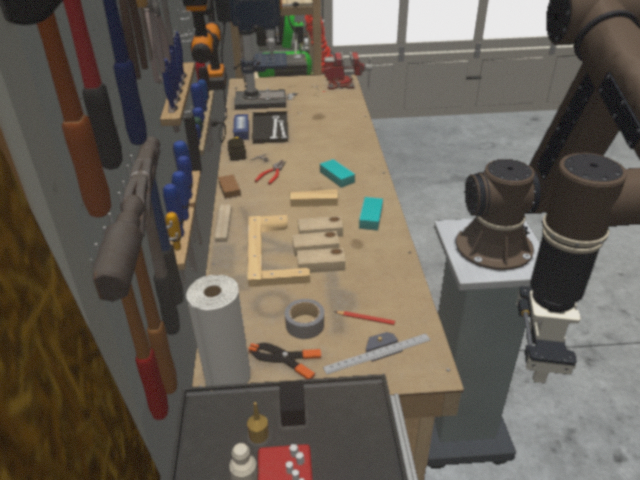

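The scene view shows the blocks at about (290,228), (313,240) and (325,260), the wedge at (382,303), and the cleat at (398,252). The side view shows the far batten at u≈262 and the left batten at (278,274). I'll get rough positions from these, then look with the wrist camera.

```bash
python3 - <<'E'
s=open('h.py').read()
s=s.replace('np.array(f["rotation"])','RR(f)').replace('def K(f)','from scipy.spatial.transform import Rotation as Ro\ndef RR(f): return Ro.from_euler("xyz",f["rotation"]).as_matrix()\ndef K(f)')
open('h.py','w').write(s)
E
python3 - <<'E'
from h import *
import pickle
f=pickle.load(open("scene0.pkl","rb"));g=pickle.load(open("side0.pkl","rb"))
print("side frame corners z30",np.round(ray(g,[(249,217),(249,282),(310,280),(310,269),(260,268),(288,218)],0.03),3).tolist())
print("side blocks",np.round(ray(g,[(320,225),(317,240),(321,258)],0.038),3).tolist())
print("side wedge",np.round(ray(g,[(315,197)],0.034),3).tolist())
print("scene blocks",np.round(ray(f,[(290,228),(311,238),(325,256)],0.038),3).tolist())
print("scene wedge",np.round(ray(f,[(382,298)],0.034),3).tolist())
w=grab_frame("wrist"); print(w["xyz"],w["rotation"],w["vfov"],w["cx"],w["cy"],w["dist_coeffs"])
E
```

```text
side frame corners z30 [[0.761, -0.191, 0.03], [0.756, 0.137, 0.03], [0.582, 0.145, 0.03], [0.579, 0.095, 0.03], [0.725, 0.077, 0.03], [0.633, -0.173, 0.03]]
side blocks [[0.533, -0.112, 0.038], [0.548, -0.033, 0.038], [0.543, 0.057, 0.038]]
side wedge [[0.536, -0.285, 0.034]]
scene blocks [[0.53, 0.013, 0.038], [0.545, -0.055, 0.038], [0.526, -0.138, 0.038]]
scene wedge [[0.532, -0.314, 0.034]]
[0.24268679 0.63550747 0.38321329] [ 2.83733024e+00 -1.56138097e-03 -1.81674514e+00] 62.271893517495535 321.23750462381554 240.4064318868257 [-0.07367712  0.          0.          0.          0.        ]
```

Call:
jog_arm(deltas=[[[0.65,0.65,-0.3,-0.2],[1.3,1.3,-0.6,-0.4],[1.95,1.95,-0.8,-0.6],[2.6,2.6,-1,-0.8],[3.25,3.25,-1.25,-1],[3.9,3.9,-1.25,-1.2],[4.55,4.55,-1.25,-1.4],[5.2,5.2,-1.25,-1.6]]])

```text
t: 1.15
eef_pos: [0.3914, 0.2744, 0.3017]
ee_rot: [-3.141, -0.0, -0.105]
force: [1.0, 0.2, 0.3]
width: 0.0877
gripper_force: 0.0
```

Call:
jog_arm(deltas=[[[0.5,0.75,0,-0.2],[1.1,1.55,0,-0.4],[1.7,2.4,0,-0.6],[2.3,3.25,0,-0.8],[2.9,4.1,0,-1.0],[3.5,4.95,0,-1.2],[4.1,5.8,0,-1.2],[4.1,5.8,0,-1.2]]])

```text
t: 2.15
eef_pos: [0.5995, -0.0997, 0.2998]
ee_rot: [3.141, 0.003, -0.006]
force: [-1.3, 0.1, -0.3]
width: 0.0878
gripper_force: 0.0
```

```bash
python3 - <<'E'
from h import *
import pickle
w=grab_frame("wrist"); save(w,"w1.png"); pickle.dump(w,open("w1.pkl","wb")); print(w["xyz"],w["rotation"]); s=arm.get_state(); print(s["eef_pos"],s["ee_rot"],s["force"])
E
```

```text
[ 0.68084436 -0.09925489  0.45702047] [ 2.83441359e+00 -8.63979420e-04 -1.57731757e+00]
[ 0.59881819 -0.09800012  0.30014012] [ 3.1413468e+00  2.3741103e-03 -5.1881497e-03] [ 0.13840705  1.23200333 -0.47501349]
```

View pics/w1.png

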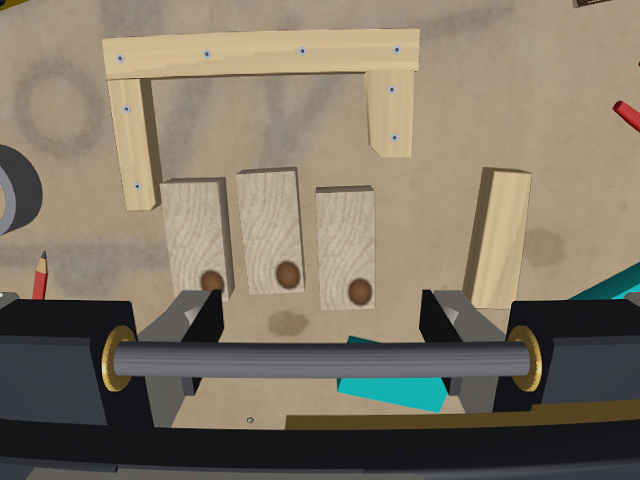

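The wrist view shows the far batten's inner edge running from (107,79) to (419,70) and the left batten's inner edge from (139,79) to (156,190). The blocks start near (162,183), (237,175) and (316,192), and the wedge's thin end is at (487..531,172). Next I'll cast these onto their top planes.

```bash
python3 - <<'E'
from h import *
import pickle
f=pickle.load(open("w1.pkl","rb"))
# refine: top-plane corners via colour contours
hsv=cv2.cvtColor(f["img"],cv2.COLOR_RGB2HSV)
for nm,p in [("block",(195,230)),("B",(268,220)),("C",(345,240)),("W",(502,240)),("bat",(250,62)),("left",(128,150)),("cleat",(388,120)),("bench",(310,150))]:
    print(nm,np.median(hsv[p[1]-6:p[1]+6,p[0]-6:p[0]+6].reshape(-1,3),0))
def P(n,pts,z): 
    r=ray(f,pts,z)[:,:2]; print(n,np.round(r*1000).tolist(), "edges",np.round(np.linalg.norm(np.diff(np.r_[r,r[:1]],axis=0),axis=1)*1000).tolist())
P("far",[(103,39),(419,29),(419,70),(107,79)],.03)
P("left",[(139,79),(156,190),(126,211),(107,79)],.03)
P("cleat",[(365,72),(371,146),(382,157),(411,157)],.03)
P("A",[(162,184),(224,179),(229,290),(172,295)],.038)
P("B",[(237,175),(296,169),(303,291),(249,293)],.038)
P("C",[(316,192),(372,187),(375,306),(321,309)],.038)
P("W",[(487,169),(531,173),(518,308),(476,307)],.034)
cv2.imwrite("pics/w1b.png",cv2.resize(f["img"][20:320,90:550,::-1],None,fx=1.73,fy=1.73,interpolation=cv2.INTER_CUBIC))
E
```

```text
block [ 18.  48. 185.]
B [ 18.  47. 186.]
C [ 18.  47. 186.]
W [ 19.  74. 207.]
bat [ 19.  76. 199.]
left [ 19.  75. 200.]
cleat [ 19.  76. 197.]
bench [ 18.  54. 163.]
far [[760.0, 120.0], [764.0, -197.0], [725.0, -199.0], [722.0, 121.0]] edges [317.0, 39.0, 320.0, 39.0]
left [[720.0, 87.0], [605.0, 82.0], [581.0, 120.0], [722.0, 121.0]] edges [116.0, 44.0, 140.0, 34.0]
cleat [[723.0, -144.0], [649.0, -152.0], [638.0, -164.0], [638.0, -195.0]] edges [74.0, 17.0, 31.0, 99.0]
A [[613.0, 72.0], [617.0, 4.0], [488.0, 8.0], [482.0, 76.0]] edges [68.0, 129.0, 68.0, 131.0]
B [[621.0, -10.0], [627.0, -73.0], [487.0, -77.0], [485.0, -15.0]] edges [63.0, 140.0, 63.0, 137.0]
C [[602.0, -94.0], [607.0, -153.0], [467.0, -161.0], [463.0, -98.0]] edges [60.0, 141.0, 63.0, 139.0]
W [[626.0, -277.0], [622.0, -327.0], [459.0, -336.0], [462.0, -284.0]] edges [50.0, 163.0, 52.0, 164.0]
```

View pics/w1b.png

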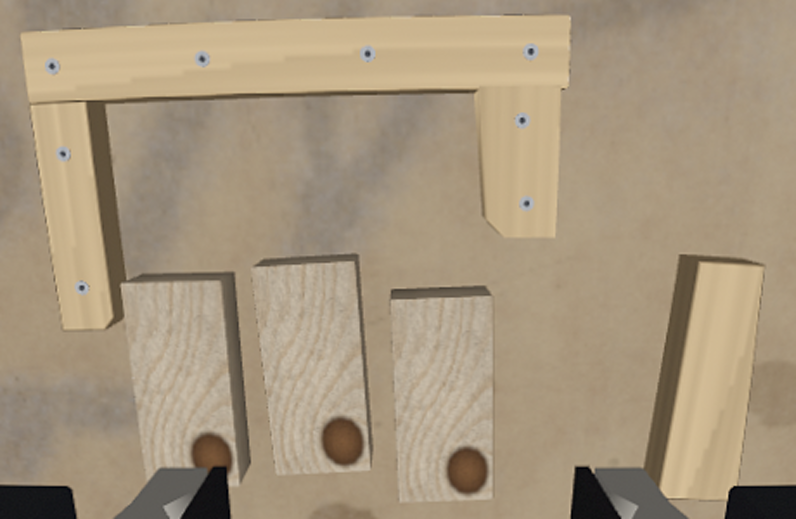

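```bash
python3 - <<'E'
from h import *
import pickle
f=pickle.load(open("w1.pkl","rb"))
def P(n,pts,z): 
    r=ray(f,np.array(pts)/1.73+[89.5,19.5],z)[:,:2]; print(n,np.round(r*1000).tolist(), "edges",np.round(np.linalg.norm(np.diff(np.r_[r,r[:1]],axis=0),axis=1)*1000).tolist(),"c",np.round(r.mean(0)*1000).tolist(),"ang",[round(float(np.degrees(np.arctan2(*(r[i]-r[j])[::-1]))),1) for i,j in((0,3),(1,2))] if len(r)==4 else '')
P("frame",[(88,102),(475,93),(485,217),(62,329),(555,237)],.03)
P("A",[(124,284),(220,280),(232,472),(141,470)],.038)
P("B",[(257,267),(354,262),(370,470),(276,474)],.038)
P("C",[(392,299),(491,297),(492,498),(400,501)],.038)
P("W",[(699,264),(763,265),(738,497),(661,498)],.034)
E
```

```text
frame [[721.0, 85.0], [722.0, -143.0], [651.0, -151.0], [583.0, 121.0], [638.0, -194.0]] edges [228.0, 72.0, 280.0, 320.0, 291.0] c [663.0, -56.0] ang 
A [[613.0, 72.0], [615.0, 12.0], [485.0, 15.0], [487.0, 77.0]] edges [60.0, 129.0, 62.0, 126.0] c [550.0, 44.0] ang [-2.1, -1.3]
B [[622.0, -11.0], [625.0, -71.0], [487.0, -78.0], [484.0, -15.0]] edges [59.0, 138.0, 63.0, 138.0] c [554.0, -44.0] ang [1.3, 2.9]
C [[602.0, -94.0], [603.0, -155.0], [465.0, -160.0], [463.0, -98.0]] edges [61.0, 138.0, 62.0, 138.0] c [533.0, -126.0] ang [1.6, 2.2]
W [[623.0, -285.0], [622.0, -326.0], [461.0, -333.0], [461.0, -278.0]] edges [42.0, 161.0, 55.0, 161.0] c [542.0, -306.0] ang [-2.3, 2.5]
```

Call:
jog_arm(deltas=[[[-0.8,-0.8,0.3,0],[-1.6,-1.6,0.8,0],[-2.4,-2.4,1.4,0],[-2.55,-2.43,2.2,0],[-2.55,-2.43,3.1,0],[-2.55,-2.43,4.0,0],[-2.55,-2.43,4.7,0],[-2.55,-2.43,4.8,0]]], grip=20)

```text
t: 3.2
eef_pos: [0.4437, 0.0497, 0.0118]
ee_rot: [3.139, 0.004, -0.0]
force: [0.3, 0.7, 1.3]
width: 0.0208
gripper_force: 0.0
```

Call:
jog_arm(deltas=[[[0.35,0,0,0],[0.7,0,0,0],[1.05,0,0,0],[1.4,0,0,0],[1.65,0,0,0],[1.85,0,0,0],[1.95,0,0,0],[2.0,0,0,0]]])

```text
t: 4.2
eef_pos: [0.5658, 0.0498, 0.0136]
ee_rot: [3.142, 0.0, -0.002]
force: [-2.3, -0.5, 1.6]
width: 0.0201
gripper_force: 0.7
```

Call:
jog_arm(deltas=[[[-0.5,0,0,0],[-0.9,0,-0.7,0],[-1.5,0.8,-1,0],[-2.1,1.45,-0.7,0],[-2.1,1.45,0,0],[-2.1,1.45,0,0]]])

```text
t: 4.95
eef_pos: [0.4378, -0.0378, 0.0122]
ee_rot: [3.14, 0.004, -0.002]
force: [-0.1, 0.5, -0.1]
width: 0.0198
gripper_force: 0.0
```

Call:
jog_arm(deltas=[[[0.35,0.08,0,0],[0.7,0.08,0,0],[1.05,0.08,0,0],[1.4,0.08,0,0],[1.7,0.08,0,0],[1.95,0.08,0,0],[2.05,0.08,0,0],[2.1,0.08,0,0]]])

```text
t: 5.95
eef_pos: [0.5657, -0.0419, 0.0137]
ee_rot: [3.142, 0.0, -0.001]
force: [-1.8, 0.7, -0.5]
width: 0.0199
gripper_force: 0.7
```

Call:
jog_arm(deltas=[[[-0.3,0,0,0],[-0.3,0,-1,-2],[-0.1,0.2,-2,-4],[0.4,0.6,-3,-4],[0.8,0.8,-4,-4],[0.8,0.8,-4.5,-4],[0.8,0.8,-4.5,-2],[0.8,0.8,-4.5,0]]])

```text
t: 6.95
eef_pos: [0.6136, -0.09, 0.2843]
ee_rot: [-3.141, -0.001, -0.007]
force: [0.6, 0.2, -0.7]
width: 0.02
gripper_force: 0.0
```

```bash
python3 - <<'E'
from h import *
import pickle
w=grab_frame("wrist"); save(w,"w2.png"); pickle.dump(w,open("w2.pkl","wb")); s=arm.get_state(); print(s["eef_pos"],s["ee_rot"],s["q"])
E
```

```text
[ 0.61342347 -0.08994495  0.283935  ] [-3.14130479e+00 -6.09699527e-04 -1.57673692e-02] [ 1.68823590e-01  2.38169303e-01 -2.68035876e-02 -1.77279565e-04
 -1.30517126e+00  1.38625194e+00]
```

View pics/w2.png

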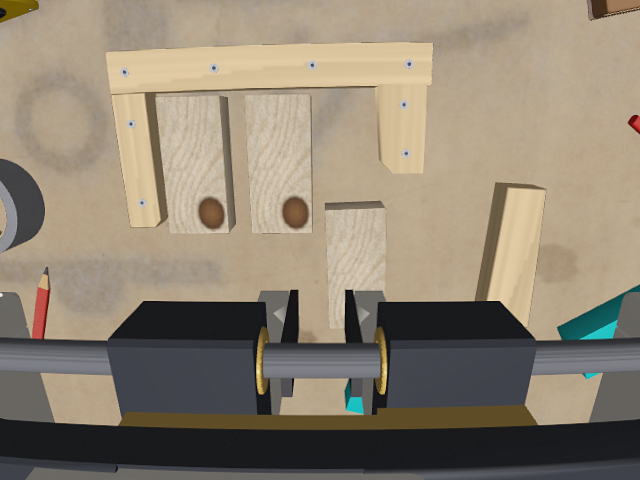

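A and B are in the frame: A's top runs (157..222, 95) to (232), and B's runs (246..311, 95) to (232), both just short of the far batten. Next I'll push B and A left from B's right side.

Call:
jog_arm(deltas=[[[0.3,0.05,0,2],[0.67,0.1,0,4],[0.67,0.1,0,6],[0.67,0.1,0,8],[0.67,0.1,0,10],[0.67,0.1,0,12],[0.67,0.1,0,14],[0.67,0.1,0,16]]], grip=50)

```text
t: 8.0
eef_pos: [0.6536, -0.0959, 0.2835]
ee_rot: [3.141, 0.0, -1.4]
force: [0.1, -0.9, -0.2]
width: 0.05
gripper_force: 0.0
```

Call:
jog_arm(deltas=[[[0,0,0.5,2],[0,0,1.4,2],[0,0,2.3,2],[0,0,3.2,2],[0,0,4.0,2],[0,0,4.45,2],[0,0,4.45,2],[0,0,4.45,2]]])

```text
t: 9.0
eef_pos: [0.6548, -0.096, 0.0179]
ee_rot: [-3.14, -0.0, -1.571]
force: [0.9, -0.6, 1.2]
width: 0.05
gripper_force: 0.0
```

Call:
jog_arm(deltas=[[[-0.15,0,0,0],[-0.3,0,0,0],[-0.45,0,0,0],[-0.55,0,0,0],[-0.62,0,0,0],[-0.68,0,0,0],[-0.72,0,0,0],[-0.72,0,0,0]]])

```text
t: 10.0
eef_pos: [0.6543, -0.0543, 0.0166]
ee_rot: [-3.142, -0.002, -1.572]
force: [2.2, -9.3, 1.0]
width: 0.0496
gripper_force: 4.8
```

Call:
jog_arm(deltas=[[[0.25,0,0,0],[0.25,0,-0.8,0],[0.8,0.6,-1.2,0],[1.5,1.3,-1.2,0],[2.2,2.03,-1.2,0],[2.2,2.03,-0.6,0],[2.2,2.03,0.05,0],[2.2,2.03,0.05,0]]])

```text
t: 11.0
eef_pos: [0.5293, -0.1849, 0.0111]
ee_rot: [3.136, 0.001, -1.574]
force: [-0.5, -0.2, 0.9]
width: 0.0501
gripper_force: 0.0
```

Call:
jog_arm(deltas=[[[-0.2,0,0,-0.1],[-0.4,0,0,-0.1],[-0.6,0,0,-0.1],[-0.78,0,0,-0.1],[-0.9,0,0,-0.1],[-0.98,0,0,-0.1],[-1.04,0,0,-0.1],[-1.04,0,0,-0.1]]])

```text
t: 12.0
eef_pos: [0.532, -0.1221, 0.0134]
ee_rot: [3.141, 0.0, -1.564]
force: [-0.5, 0.5, -0.8]
width: 0.0499
gripper_force: 0.0
```

Call:
jog_arm(deltas=[[[0.2,0,-0.3,0],[0.2,0.2,-1.2,-2],[0,0.8,-1.5,-4],[-0.35,1.62,-1.5,-6],[-0.7,1.62,-1.5,-8],[-0.7,1.62,-1.5,-10],[-0.7,1.62,-1.5,-12],[-0.7,1.62,-1.5,-14]]], grip=20)

```text
t: 13.0
eef_pos: [0.4344, -0.081, 0.1035]
ee_rot: [-3.141, 0.0, -0.336]
force: [0.1, 0.5, -1.2]
width: 0.0203
gripper_force: 0.0
```

Call:
jog_arm(deltas=[[[0,0,0,-2],[0,0,0,-3.8],[0,0,0.7,-3.8],[0,0,1.5,-3.8],[0,0,1.5,-3.8],[0,0,1.5,-3.8]]])

```text
t: 13.75
eef_pos: [0.4353, -0.081, 0.0146]
ee_rot: [3.141, -0.0, -0.01]
force: [0.7, 0.2, 1.2]
width: 0.0204
gripper_force: 0.0
```

Call:
jog_arm(deltas=[[[0.4,0,0,-0.2],[0.8,0,0,-0.2],[1.15,0,0,-0.2],[1.5,-0.01,0,-0.2],[1.8,-0.01,0,-0.2],[2.0,-0.02,0,-0.2],[2.12,-0.02,0,-0.2],[2.18,-0.02,0,-0.2]]])

```text
t: 14.75
eef_pos: [0.5655, -0.0811, 0.0141]
ee_rot: [-3.141, -0.0, 0.007]
force: [-1.3, -1.2, 0.7]
width: 0.0204
gripper_force: 0.7
```

Call:
jog_arm(deltas=[[[-0.3,0,0,0],[-0.3,0,-1,0],[0,0.3,-1.8,0],[0.3,0.3,-2.6,0],[0.5,0.3,-3.4,0],[0.5,0.3,-4.2,0],[0.5,0.3,-4.5,0],[0.5,0.3,-4.5,0]]])

```text
t: 15.75
eef_pos: [0.596, -0.0988, 0.2854]
ee_rot: [-3.141, -0.004, 0.007]
force: [-0.7, -0.6, -1.3]
width: 0.02
gripper_force: 0.0
```

```bash
python3 - <<'E'
from h import *
import pickle
w=grab_frame("wrist"); pickle.dump(w,open("w3.pkl","wb")); s=arm.get_state(); print(s["eef_pos"],s["ee_rot"])
cv2.imwrite("pics/w3.png",cv2.resize(w["img"][20:320,90:550,::-1],None,fx=1.73,fy=1.73,interpolation=cv2.INTER_CUBIC))
E
```

```text
[ 0.59531659 -0.09871581  0.28377372] [-3.14104515e+00 -9.83440117e-04  7.21645899e-03]
```

View pics/w3.png

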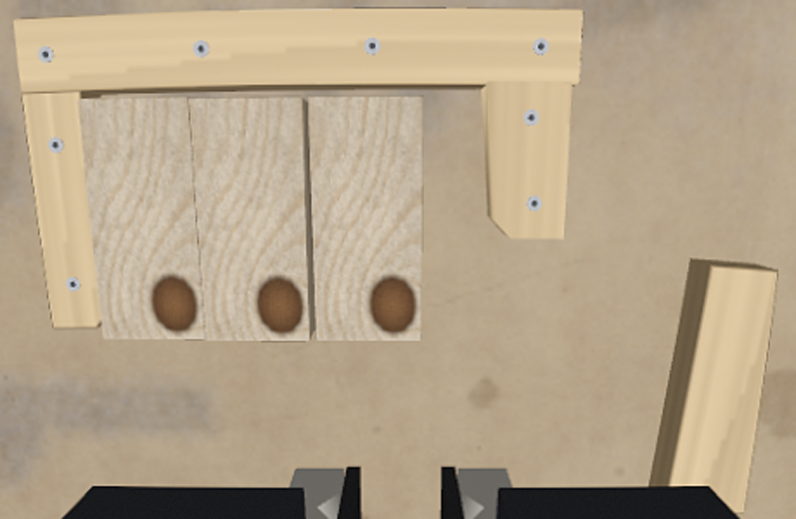

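The row is in. A and B touch, there's about a 3 mm gap between B and C at crop x≈308, and about 4 mm is left to the far batten. Next I'll push the ends square, A and C together and then B.

Call:
jog_arm(deltas=[[[-0.4,-0.7,0.4,0],[-0.7,-1.43,1,0],[-0.7,-1.43,1.9,0],[-0.7,-1.43,2.8,0],[-0.7,-1.43,3.7,0],[-0.7,-1.43,4.4,0],[-0.7,-1.43,4.5,0],[-0.7,-1.43,4.5,0]]], grip=87)

```text
t: 16.8
eef_pos: [0.5528, -0.0135, 0.0137]
ee_rot: [3.141, 0.001, 0.008]
force: [0.4, -0.4, 0.1]
width: 0.0859
gripper_force: 0.0
```

Call:
jog_arm(deltas=[[[0.15,0,0,0],[0.22,0,0,0],[0.26,0,0,0],[0.28,0,0,0],[0.3,0,0,0],[0.3,0,0,0]]])

```text
t: 17.55
eef_pos: [0.5707, -0.0134, 0.0135]
ee_rot: [3.141, 0.0, 0.007]
force: [-2.7, -0.7, 2.1]
width: 0.0868
gripper_force: 1.6
```

Call:
jog_arm(deltas=[[[0.03,0,0,0],[0.05,0,0,0],[0.07,0,0,0],[0.08,0,0,0],[0.08,0,0,0]]])

```text
t: 18.18
eef_pos: [0.5721, -0.0137, 0.013]
ee_rot: [3.141, 0.006, 0.007]
force: [-13.8, 2.9, 10.1]
width: 0.087
gripper_force: 6.9
```

Call:
jog_arm(deltas=[[[-0.3,0,0,0],[-0.3,0,0,0],[-0.3,0,0,0],[-0.15,0,0,0],[-0.06,0,0,0],[-0.02,0,0,0],[0,0,0,0],[0,0,0,0]]], grip=20)

```text
t: 19.18
eef_pos: [0.5697, -0.0131, 0.0116]
ee_rot: [3.141, 0.011, 0.006]
force: [-18.5, 9.9, 7.0]
width: 0.0206
gripper_force: 8.9
```

Call:
jog_arm(deltas=[[[-0.3,0,0,0],[-0.3,0,-1,2],[0.2,0.6,-1.8,4],[0.7,1.2,-1.8,6],[1.33,1.95,-1.8,8],[1.33,1.95,-1.8,10],[1.33,1.95,-1.8,12],[1.33,1.95,-1.8,14]]], grip=50)

```text
t: 20.18
eef_pos: [0.6571, -0.1301, 0.1212]
ee_rot: [-3.141, -0.0, -1.221]
force: [-0.2, 0.2, 0.5]
width: 0.05
gripper_force: 0.0
```

Call:
jog_arm(deltas=[[[0,0,0,2],[0,0,0,3.9],[0,0,0.9,3.9],[0,0,1.78,3.9],[0,0,1.78,3.9]]])

```text
t: 20.8
eef_pos: [0.6535, -0.1299, 0.0104]
ee_rot: [3.133, -0.0, -1.556]
force: [-0.1, -1.0, -0.2]
width: 0.0497
gripper_force: 0.0
```

Call:
jog_arm(deltas=[[[-0.08,0,0,0],[-0.14,0,0,0],[-0.19,0,0,0],[-0.23,0,0,0],[-0.26,0,0,0],[-0.26,0,0,0]]])

```text
t: 21.55
eef_pos: [0.6567, -0.1177, 0.0171]
ee_rot: [-3.14, -0.003, -1.556]
force: [0.3, -19.4, 4.9]
width: 0.0502
gripper_force: 9.5
```

Call:
jog_arm(deltas=[[[0.25,0,0,0],[0.25,0,-0.9,-2],[0.4,0.4,-1.8,-4],[0.8,0.8,-2.7,-6],[1.37,1.28,-3.6,-8],[1.37,1.28,-4.4,-10],[1.37,1.28,-4.4,-12],[1.37,1.28,-4.4,-14]]], grip=87)

```text
t: 22.55
eef_pos: [0.5807, -0.1973, 0.2805]
ee_rot: [-3.14, -0.003, -0.327]
force: [-0.4, 0.4, -0.3]
width: 0.0868
gripper_force: 0.0
```

Call:
jog_arm(deltas=[[[0,0,0,-2],[0,0,0,-3.8],[0,0,0,-3.8]]])

```text
t: 22.92
eef_pos: [0.5806, -0.1972, 0.2793]
ee_rot: [-3.141, -0.001, -0.002]
force: [-0.8, -0.1, 0.8]
width: 0.087
gripper_force: 0.0
```

```bash
python3 - <<'E'
from h import *
import pickle
w=grab_frame("wrist"); pickle.dump(w,open("w4.pkl","wb")); s=arm.get_state(); print(s["eef_pos"],s["ee_rot"],w["xyz"])
cv2.imwrite("pics/w4.png",cv2.resize(w["img"][20:320,10:470,::-1],None,fx=1.73,fy=1.73,interpolation=cv2.INTER_CUBIC))
E
```

```text
[ 0.58062363 -0.19728959  0.27920931] [-3.14127152e+00 -8.21574523e-04 -4.62856505e-03] [ 0.66139771 -0.19662698  0.43686668]
```

View pics/w4.png

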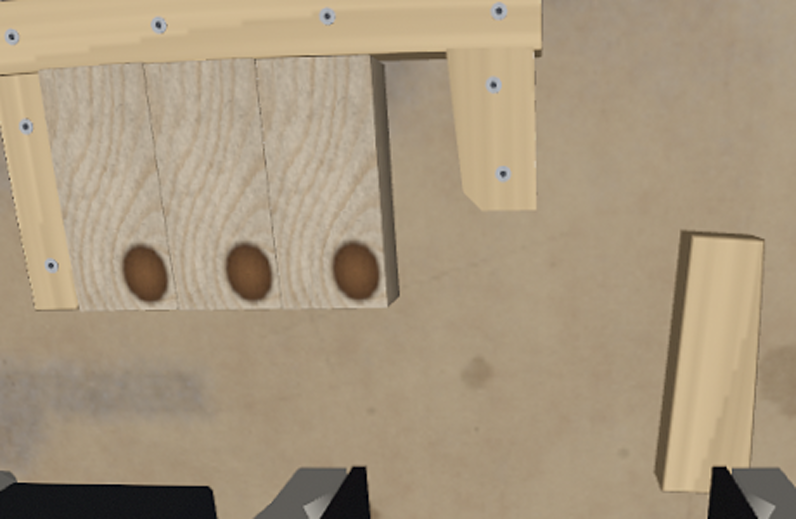

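The row is closed and square, with the seams shut at (145..175) and (255..280). The wedge top's corners are at crop (692,235), (763,239) and (663,490).

```bash
python3 - <<'E'
from h import *
import pickle
f=pickle.load(open("w4.pkl","rb"))
def P(n,pts,z): print(n,np.round(ray(f,np.array(pts)/1.73+[9.5,19.5],z)[:,:2]*1000,1).tolist())
P("row",[(41,71),(372,56),(388,306),(80,310)],.038)
P("W",[(692,235),(763,239),(749,490),(663,490)],.034)
P("cleat",[(448,51),(463,191),(483,210),(536,210)],.03)
E
```

```text
row [[720.6, 83.8], [721.2, -106.3], [583.8, -107.0], [583.3, 84.0]]
W [[624.4, -284.9], [622.4, -326.8], [461.3, -332.8], [461.8, -276.3]]
cleat [[724.3, -146.6], [649.1, -152.7], [638.3, -163.9], [638.2, -194.5]]
```

Call:
jog_arm(deltas=[[[-0.7,0.7,0.6,0],[-1.3,1.4,1.3,0],[-1.56,1.8,2.1,0],[-1.56,1.8,3.0,0],[-1.56,1.8,3.8,0],[-1.56,1.8,4.3,0],[-1.56,1.8,4.48,0],[-1.56,1.8,4.48,0]]])

```text
t: 23.98
eef_pos: [0.487, -0.3054, 0.01]
ee_rot: [3.142, 0.0, -0.003]
force: [0.8, 0.4, 0.4]
width: 0.0867
gripper_force: 0.0
```

Call:
jog_arm(deltas=[[[0,0,0,0],[0,0,0,0],[0,0,0,0],[0,0,0,0],[0,0,0,0],[0,0,0,0],[0,0,-0.05,0],[0,0,-0.1,0]]], grip=48, squeeze=25)

```text
t: 24.98
eef_pos: [0.4864, -0.3052, 0.0158]
ee_rot: [-3.141, 0.001, -0.002]
force: [-0.7, 0.8, -2.2]
width: 0.0554
gripper_force: 25.0
```

Call:
jog_arm(deltas=[[[0,0,-0.1,0],[-0.1,-0.5,-0.1,-0.3],[-0.14,-1.1,-0.1,-0.54],[-0.14,-1.7,-0.1,-0.54],[-0.14,-2.2,-0.1,-0.54],[-0.14,-2.6,-0.1,-0.54],[-0.14,-2.76,-0.1,-0.54],[-0.14,-2.76,-0.1,-0.54]]])

```text
t: 25.98
eef_pos: [0.4789, -0.1394, 0.0222]
ee_rot: [3.142, -0.0, 0.047]
force: [-0.0, -0.2, -0.8]
width: 0.0555
gripper_force: 25.0
```

```bash
python3 - <<'E'
from h import *
import pickle
w=grab_frame("wrist"); pickle.dump(w,open("w5.pkl","wb")); s=arm.get_state(); print(s["eef_pos"],s["ee_rot"],s["force"],w["xyz"])
g=grab_frame("scene"); pickle.dump(g,open("s5.pkl","wb"))
cv2.imwrite("pics/w5.png",w["img"][:,:,::-1])
E
```

```text
[ 0.47880768 -0.13986719  0.0221087 ] [ 3.14154014e+00 -1.39545655e-04  4.61744072e-02] [-0.0220558  -1.40962702 -1.28170189] [ 0.55968168 -0.13477048  0.17971148]
```

View pics/w5.png

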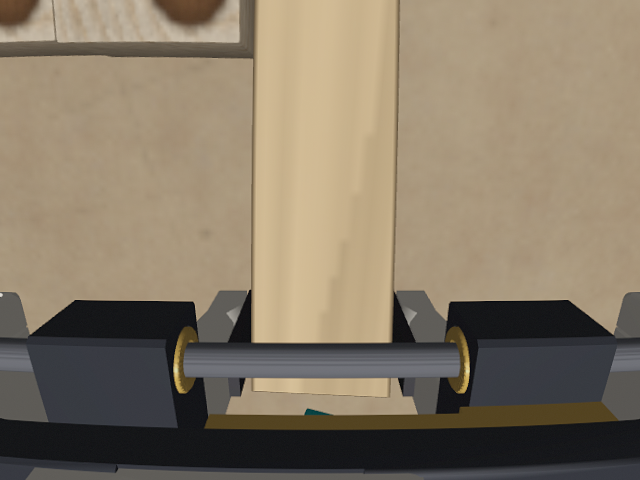

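```bash
python3 - <<'E'
from h import *
import pickle
f=pickle.load(open("w5.pkl","rb"))
print(np.round(ray(f,[(257,5),(253,200),(253,340),(398,5),(396,200),(252,391)],.046)[:,:2]*1000,1).tolist())
print(np.round(ray(f,[(240,5),(240,42)],.038)[:,:2]*1000,1).tolist())
E
```

```text
[[592.0, -113.7], [531.2, -112.7], [476.3, -112.3], [594.1, -156.6], [533.5, -161.7], [452.4, -111.6]]
[[593.8, -106.9], [582.5, -106.9]]
```

Call:
jog_arm(deltas=[[[0,-0.06,0.1,-0.23],[0,-0.06,0.185,-0.23],[0.1,-0.055,0.185,-0.23],[0.25,-0.05,0.185,-0.23],[0.4,-0.04,0.185,-0.23],[0.55,-0.035,0.185,-0.23],[0.65,-0.03,0.185,-0.23],[0.7,-0.03,0.185,-0.23]]])

```text
t: 27.08
eef_pos: [0.5209, -0.136, 0.0107]
ee_rot: [-3.142, 0.0, 0.066]
force: [0.0, -0.0, -1.0]
width: 0.0555
gripper_force: 25.0
```

Call:
jog_arm(deltas=[[[0.1,0.007,0,0],[0.2,0.013,0,0],[0.3,0.02,0,0],[0.4,0.026,0,0],[0.45,0.03,0,0],[0.45,0.03,0,0]]])

```text
t: 27.82
eef_pos: [0.5479, -0.136, 0.0108]
ee_rot: [-3.142, -0.0, 0.066]
force: [0.1, -0.4, -2.7]
width: 0.0554
gripper_force: 25.0
```

Call:
jog_arm(deltas=[[[0,0,0,0],[0,0,0,0],[0,0,0,0],[0,0,-0.5,0],[0,0,-1,0],[-0.5,-0.03,-1,0],[-0.9,-0.04,-1,0.7],[-0.9,-0.04,-1,0.7]]], grip=78)

```text
t: 28.82
eef_pos: [0.492, -0.1372, 0.0712]
ee_rot: [-3.141, 0.0, 0.004]
force: [0.7, 0.6, 0.4]
width: 0.0779
gripper_force: 0.0
```

Call:
jog_arm(deltas=[[[0,0,0,0],[0,0,0,0],[0,0,0,0],[0,0,0.5,0],[0,0,1.05,0],[0,0,1.05,0]]], grip=10)

```text
t: 29.58
eef_pos: [0.4918, -0.1373, 0.0059]
ee_rot: [3.141, 0.005, 0.004]
force: [0.3, 0.0, 0.6]
width: 0.0233
gripper_force: 0.0
```

Call:
jog_arm(deltas=[[[0.15,0,-0.05,0],[0.25,0,-0.08,0],[0.33,0,-0.08,0],[0.4,0,-0.08,0],[0.45,0,-0.08,0],[0.47,0,-0.08,0],[0.47,0,-0.08,0]]])

```text
t: 30.45
eef_pos: [0.5206, -0.1371, 0.0124]
ee_rot: [3.142, 0.002, 0.004]
force: [-4.8, 0.8, 2.4]
width: 0.01
gripper_force: 2.6
```

Call:
jog_arm(deltas=[[[0.03,0,0,0],[0.05,0,0,0],[0.07,0,0,0],[0.09,0,0,0],[0.1,0,0,0],[0.1,0,0,0]]])

```text
t: 31.2
eef_pos: [0.5215, -0.1373, 0.0116]
ee_rot: [-3.142, 0.011, 0.003]
force: [-17.9, 3.1, 12.9]
width: 0.0103
gripper_force: 8.8
```

Call:
jog_arm(deltas=[[[-0.4,0,0,0],[-0.6,0,-0.7,0],[-0.4,0.2,-1.6,0],[0,0.2,-2.5,0],[0.6,0.2,-3.4,0],[1.0,0.2,-4.3,0],[1.0,0.2,-4.5,0],[1.0,0.2,-4.5,0]]])

```text
t: 32.2
eef_pos: [0.5883, -0.1486, 0.283]
ee_rot: [-3.141, -0.002, 0.005]
force: [-0.1, 0.6, -0.4]
width: 0.0101
gripper_force: 0.0
```

```bash
python3 - <<'E'
from h import *
import pickle
w=grab_frame("wrist"); pickle.dump(w,open("w6.pkl","wb")); s=arm.get_state(); print(s["eef_pos"],s["ee_rot"],w["xyz"])
cv2.imwrite("pics/w6.png",cv2.resize(w["img"][20:320,60:520,::-1],None,fx=1.73,fy=1.73,interpolation=cv2.INTER_CUBIC))
E
```

```text
[ 0.5874028  -0.14853794  0.28173282] [-3.14106990e+00  3.75193949e-04  4.55712647e-03] [ 0.6689506  -0.14745234  0.44071012]
```

View pics/w6.png

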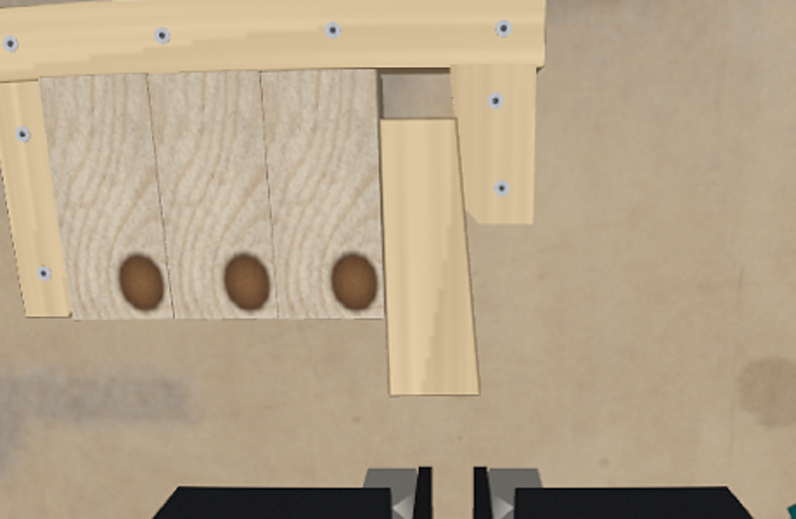

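The row is closed against both battens. The wedge is seated along C and the cleat, with its thin end at crop y≈119. I'll do a quick numeric check, then hand in.

```bash
python3 - <<'E'
from h import *
import pickle
f=pickle.load(open("w6.pkl","rb"))
T=lambda p,z: ray(f,np.array(p)/1.73+[59.5,19.5],z)[:,:2]*1000
r=T([(40,77),(377,70),(383,318),(74,319)],.038); w=T([(381,119),(456,119),(479,394),(389,394)],.034); fr=T([(41,80),(452,66)],.03)
print(r.round(1).tolist(),w.round(1).tolist(),fr.round(1).tolist())
x=w[:,0].mean()-fr[:,0].mean(); print("wedge frame x",x)
if -122<x<-95: print(arm.job_done())
E
```

```text
[[721.7, 84.6], [721.6, -105.8], [583.3, -106.1], [582.7, 83.7]] [[696.2, -107.1], [696.3, -149.0], [534.5, -164.3], [534.2, -108.2]] [[721.1, 88.8], [724.7, -146.7]]
wedge frame x -107.65698223699701
the job is handed in; nothing more can be done
None
```

The three blocks are in a closed row, square against the left and far battens. The wedge is snug at frame x ≈ -107.7 mm (target -107.5). I let go and handed the job in at about 32 s; the hand-in call returned no verdict.

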